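# Charge the grooming handles at the washbasin

## Robot

A 6-joint arm with a two-finger parallel gripper is mounted at the origin on the work surface. World frame = base frame: x ahead of the robot, y to its left, z up, the work surface at z = 0. Lengths are in m, angles in rad, forces in N, time in s.
With the tool pointing down it reaches from about 0.275 to 0.75 m from the base axis. Payload 10.2 kg.
Tool frame: the origin (TCP) lies between the finger pads, 19 mm behind the fingertips; this is the grasp point; z points along the fingers, y is the line along which they close (so a half turn about z gives the same grasp; the last joint's range is limited). The gripper opens to 85 mm and grips with 20 to 120 N. Pads are 22 mm wide; open, the fingers measure 114 mm over their backs; the gripper's body (76 mm by 85 mm) begins 54 mm behind the grasp point. The pads swing forward as they close: fully open they stand 13 mm farther back than shut.
Start: joints at [-1.526, 0.313, 1.498, -0, 1.331, -0.223], TCP at [0.139, -0.506, 0.25] pointing down, gripper open.
Joint ranges: [-2.94, 2.94], [-0.97, 2.17], [0.19, 2.56], [-1.23, 4.37], [0.02, 3.11], [-2.88, 2.88]. Speed limits (rad/s): [2.39, 2.39, 3.01, 3.14, 3.14, 3.14].

## Interface

Orientations are given as a 3x3 rotation matrix whose columns are the frame's x, y, z axes.
In Python, from workcell import env gives the robot as it stands.
- The arm moves only by the tool servo_tool, never from a script. Its argument "moves" is text: rows parted by semicolons, each of 5 numbers parted by spaces: the shift along the world's x, y, z in cm, then the turn about the world's z in rad, then the opening, from 0 (shut) to 1 (fully open). A call has 1 to 8 rows; each row is the pose to reach, as a shift and turn from the pose commanded when the call began; what a row does not reach only later rows make up. A row lasts 1/8 s, in which the tool goes at most 62.5 mm and 10.7 degrees, less where a joint would pass 70% of its speed; a pose out of reach is approached as far as the arm can. A call with a gripper value outside its range is refused whole. The fingers move at their own pace and stop on an object; "force" is the grip in N (left out, the last holds). Time passes only in rows, so rows that repeat a pose let the fingers close. It gives the time, the measured TCP pose, the force, the opening and the grip force at its end, in the units of the state.
- env.state(): the state, without advancing time (a new reading comes with each control period).
- env.read_camera(name): name is "scene" or "top"; returns the picture (384x512x3 uint8, red, green, blue); there is no depth.
- env.camera_params(name): a dict with "K" (3x3 intrinsics, pixels), "k1" (the pictures are not rectified: a ray, as slopes to the right and down, at radius r is drawn at 1 + k1 r^2 times it, then the intrinsics apply), "world_to_cam" (4x4, takes a point from world to camera coordinates). Camera axes: x right, y down, z forward; pixel columns grow to the right and rows downward; lengths in m; the calibration is good to about 2 mm. A picture is of the moment at which its call begins. camera_params takes no time and is no camera call.
- env.hand_in(): hands the job in; it is judged then, once.
Trained networks look in the newest picture that a camera, given by its name, has taken for a name from the list of things; names that differ only in an ending like _2 or _b are one class to them, and where a whole thing is asked for, a point or a joint stands for the part that bears it (a point fixed in the world has none). Each returns a list of dicts, best first, with "score" (0 to 1); they miss things now and then, are a little off and sometimes report something else, mostly with a low value. They report only what shows in the picture. A call takes as long as a camera call. They do not tell look-alikes from the thing itself.
- env.search_frame(target, camera): "centre" ([x, y, z] in m, in the coordinates of the camera as it stood for that picture, good to about 4 mm: the middle of the surface that is visible of it).
- env.landmark_of(target, camera): "centre" ([x, y, z] in m, in the coordinates of the camera as it stood for that picture, good to about 4 mm: a listed point, or the origin of a listed thing).
The state is a dict: "time": time; "joint_pos": joint angles; "qvel": joint speeds; "joint_efforts": joint torques, N m; "eef_pos": TCP position; "ee_rot": TCP orientation; "force": force on the tool from outside, world axes, zero at the start; "moment": the same for the moment, N m; "grip_width": finger opening in m; "gripper_force": force on a finger pad.
Only numpy, scipy, OpenCV 4.12 (cv2) and the standard library are available. Lean on these libraries where they do the work, as an engineer would, in place of code of your own. Each camera call takes 0.05 s, during which the arm holds its last target. There are 200 camera calls.

## Task

Put the grooming handles lying by the basin on charge: first turn the charging bar's dial to OFF (the red mark), then, leaving it off, push each handle's pin fully home into the socket of its own colour. When all the handles are in, turn the dial so that its pointer stands at the white CHARGE mark; leave the jar, toothbrush holder, saucer and hair clip where they are.

Things in the scene. Friction and masses are not known exactly. Their poses are not given: they have to be found in the camera images.
- handle_blue: blue grooming handle lying on the counter, may be absent, 0.11 kg: square body 26 x 26 mm, 85 mm long; white brush end 22 mm square, 15 mm long behind; steel pin 10 mm thick, 30 mm long, nose tapered, in front. Origin in the middle of the square body; +x along it to the pin (body x -42.5 to 42.5 mm, pin to 72.5 mm). Any side may face up
- handle_blue_tip (a point): nose of the blue handle's pin, on its axis, 72.5 mm from the handle's origin
- mouth_blue (a point): mouth centre of the socket in the blue module (78 wide, 36 deep, 72 mm high, white line on top over hole), one of four 80 mm apart, order varies. Level hole 12 mm wide, 36 deep, flared 3 mm, 48 mm above the counter, in the face away from the robot; +x points straight out of it (about world +x), z up. Ledge below: 26 out, 30 wide, 32 high, sloped. Home: shoulder on the face, pin 30 mm in
- handle_green: green grooming handle lying on the counter, may be absent, 0.11 kg: square body 26 x 26 mm, 85 mm long; white brush end 22 mm square, 15 mm long behind; steel pin 10 mm thick, 30 mm long, nose tapered, in front. Origin in the middle of the square body; +x along it to the pin (body x -42.5 to 42.5 mm, pin to 72.5 mm). Any side may face up
- handle_green_tip (a point): nose of the green handle's pin, on its axis, 72.5 mm from the handle's origin
- mouth_green (a point): mouth centre of the socket in the green module (78 wide, 36 deep, 72 mm high, white line on top over hole), one of four 80 mm apart, order varies. Level hole 12 mm wide, 36 deep, flared 3 mm, 48 mm above the counter, in the face away from the robot; +x points straight out of it (about world +x), z up. Ledge below: 26 out, 30 wide, 32 high, sloped. Home: shoulder on the face, pin 30 mm in
- handle_yellow: yellow grooming handle lying on the counter, may be absent, 0.11 kg: square body 26 x 26 mm, 85 mm long; white brush end 22 mm square, 15 mm long behind; steel pin 10 mm thick, 30 mm long, nose tapered, in front. Origin in the middle of the square body; +x along it to the pin (body x -42.5 to 42.5 mm, pin to 72.5 mm). Any side may face up
- handle_yellow_tip (a point): nose of the yellow handle's pin, on its axis, 72.5 mm from the handle's origin
- mouth_yellow (a point): mouth centre of the socket in the yellow module (78 wide, 36 deep, 72 mm high, white line on top over hole), one of four 80 mm apart, order varies. Level hole 12 mm wide, 36 deep, flared 3 mm, 48 mm above the counter, in the face away from the robot; +x points straight out of it (about world +x), z up. Ledge below: 26 out, 30 wide, 32 high, sloped. Home: shoulder on the face, pin 30 mm in
- handle_black: black grooming handle lying on the counter, may be absent, 0.11 kg: square body 26 x 26 mm, 85 mm long; white brush end 22 mm square, 15 mm long behind; steel pin 10 mm thick, 30 mm long, nose tapered, in front. Origin in the middle of the square body; +x along it to the pin (body x -42.5 to 42.5 mm, pin to 72.5 mm). Any side may face up
- handle_black_tip (a point): nose of the black handle's pin, on its axis, 72.5 mm from the handle's origin
- mouth_black (a point): mouth centre of the socket in the black module (78 wide, 36 deep, 72 mm high, white line on top over hole), one of four 80 mm apart, order varies. Level hole 12 mm wide, 36 deep, flared 3 mm, 48 mm above the counter, in the face away from the robot; +x points straight out of it (about world +x), z up. Ledge below: 26 out, 30 wide, 32 high, sloped. Home: shoulder on the face, pin 30 mm in
- dial (a joint): dial angle (rad), counter-clockwise from above positive, -0.1 to 3.1, stays where left. 0 = OFF: pointer at the red mark on the bar's top. Grey bar grip 46 long, 12 wide, 28 mm high on a 42 mm disc 8 mm high, on the 72 mm high grey housing behind the socket modules (nearer the robot); a white line marks its pointing end
- dial_grip (a point): point on the dial's axis, 101 mm above the counter, 7 mm below the top of the bar grip; x along the bar grip towards its pointing end. A good TCP height for gripping it
- dial_pointer (a point): pointing end of the dial's bar grip, 23 mm from its axis, at its top (108 mm above the counter)
- bezel: flat black ring 66 mm across, fixed on the housing round the dial (seen only, no height), with one white CHARGE mark. Origin on the dial's axis at counter level; +x points to the white mark; where the mark stands varies
- jar: round glass jar with a steel lid, 70 mm across, 90 mm high, standing; origin under its middle; leave alone
- toothbrush_holder: blue ceramic toothbrush holder, 72 mm across, 100 mm high, a brush in it reaches 190 mm; origin under its middle; leave alone
- saucer: steel soap saucer, 110 mm across, 20 mm high; origin under its middle; leave alone
- hair_clip: red plastic hair clip 70 x 20 x 14 mm lying flat; origin under its middle; leave alone
Not all that is in view belongs to the job. Leave any orange look-alike of the part that bears mouth_black alone. Several things have the shape of the handle_black; the one meant has the colours described above.

How it is judged:
By the outcome, as a careful person would: the job done as asked, in the order asked, and still so for the second after the job is handed in, with the robot touching nothing.
Of handle_blue, handle_green, handle_yellow, handle_black only 3 to 4 are there at a start; the rules pass over those that are not, and their reading is None.
At some moment in a run one of handle_blue, handle_green, handle_yellow, handle_black may be knocked a few centimetres aside while the robot is not near it.
Once in a run the grip may slacken for a moment while it holds something.
It also fails if it takes over 210 s, if anything falls off the work surface, if the arm or the gripper's body presses on something with over 40 N, if the wrist force passes 120 N, or if a joint passes its speed limit or range.

## Working session

There is one attempt and no reset: what is moved stays moved. The work goes in short steps, Python scripts to look and compute and a tool call to move; the robot and the scene stay as the last step left them, time stands still between calls to the robot, and variables do not carry over. Pictures are saved under pics/ and viewed, at most 14 in all, crops included, and the job is handed in when it is done.

Besides the shell and the picture viewer there is one more tool, called after "Emit:" as name(argument=value, ...) on one line, values as JSON. servo_tool: Moves the arm, as the interface text tells. Its arguments: {"type":"object","properties":{"moves":{"type":"string"},"force":{"type":"number"}},"required":["moves"]}

```bash
ls; mkdir -p pics
cat > h.py <<'E'
import numpy as np, cv2, json
from workcell import env
def px(cam,P):
    p=env.camera_params(cam);T=np.array(p["world_to_cam"]);K=np.array(p["K"])
    c=T[:3,:3]@np.asarray(P,float)+T[:3,3];s=c[:2]/c[2];s=s*(1+p["k1"]*(s@s));return K[:2,:2]@s+K[:2,2]
def world(cam,uv,z):
    p=env.camera_params(cam);T=np.array(p["world_to_cam"]);K=np.array(p["K"])
    d=np.linalg.solve(K[:2,:2],np.asarray(uv,float)-K[:2,2]);s=d.copy()
    for _ in range(20): s=d/(1+p["k1"]*(s@s))
    R=T[:3,:3];o=-R.T@T[:3,3];r=R.T@np.array([s[0],s[1],1]);return o+r*(z-o[2])/r[2]
def cw(cam,c):
    T=np.array(env.camera_params(cam)["world_to_cam"]);return T[:3,:3].T@(np.array(c)-T[:3,3])
def save(img,name): cv2.imwrite("pics/"+name,img[:,:,::-1])
E
python3 - <<'E'
from h import *
for c in("top","scene"):
    im=env.read_camera(c);np.save(c+".npy",im);save(cv2.resize(im,(800,600),interpolation=cv2.INTER_CUBIC),c+"0.png")
    p=env.camera_params(c);T=np.array(p["world_to_cam"]);print(c,np.round(-T[:3,:3].T@T[:3,3],3),p["K"][0][0],p["k1"],np.round(T[:3,:3],2).tolist())
print(env.state()["time"],np.round(env.state()["ee_rot"],3))
E
```

```text
pics
top [ 0.402 -0.002  1.432] 491.3569823165544 -0.01974715035527767 [[0.03, -1.0, -0.01], [-0.99, -0.03, -0.11], [0.11, 0.01, -0.99]]
scene [ 1.632 -0.019  0.948] 449.1300659448976 0.03492045042255836 [[0.03, 1.0, -0.02], [0.62, -0.03, -0.79], [-0.79, 0.01, -0.62]]
0.1 [[ 0.964  0.265 -0.   ]
 [ 0.265 -0.964  0.001]
 [ 0.    -0.001 -1.   ]]
```

View pics/top0.png

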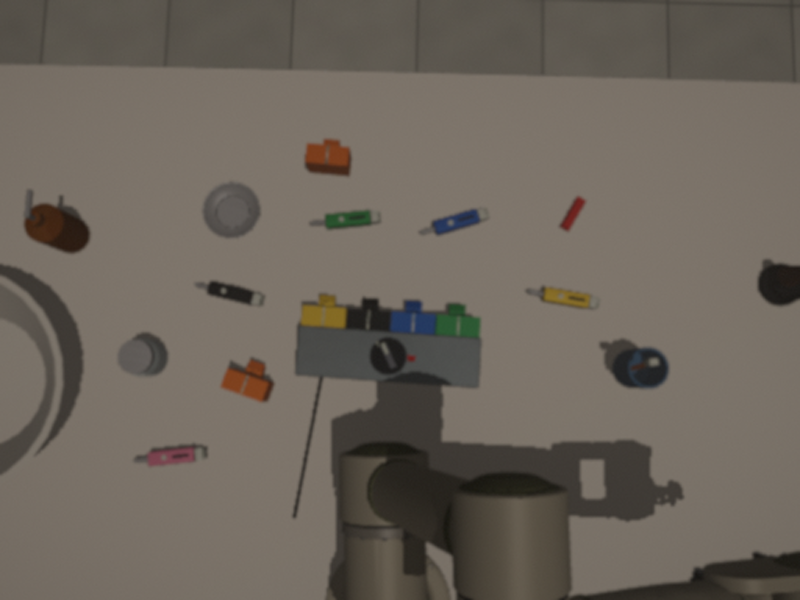

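View pics/scene0.png

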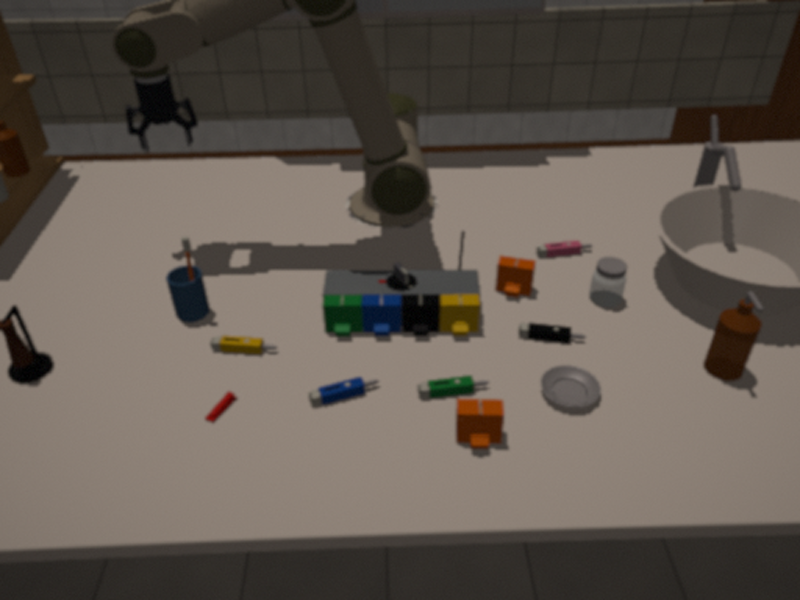

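The top view is x up, y left. It shows handles green (345,219), blue (458,222), yellow (568,298) and black (235,293), with a pink decoy at (172,456). The modules from left to right are yellow, black, blue and green at (323..458, 320), with orange decoys at (328,158) and (247,381). The dial is at (388,356) and the red mark at (411,358). The scene view agrees.

Run:
```python
from h import *
top=np.load("top.npy");sc=np.load("scene.npy")
def crop(im,u,v,h,w,W,H):
    c=im[v-h:v+h,u-w:u+w].astype(float);c=np.clip(c*1.6,0,255).astype(np.uint8);return cv2.resize(c,(W,H),interpolation=cv2.INTER_CUBIC)
a=crop(top,248,220,40,40,400,400);b=crop(sc,258,188,40,40,400,400)
save(np.hstack([a,b]),"dial.png")
for n in["handle_blue","handle_green","handle_yellow","handle_black"]+["mouth_"+c for c in("blue","green","yellow","black")]+["dial_grip","dial_pointer","bezel"]+["handle_%s_tip"%c for c in("blue","green","yellow","black")]:
    print(n,[[c]+[(round(r["score"],2),np.round(cw(c,r["centre"]),3).tolist()) for r in env.landmark_of(n,c)[:3]] for c in("top","scene")])
```

```text
handle_blue [['top', (0.64, [0.698, -0.108, 0.012]), (0.36, [0.566, -0.312, 0.016]), (0.31, [0.571, 0.381, 0.015])], ['scene', (0.73, [0.701, -0.111, 0.013]), (0.47, [0.468, 0.024, 0.111])]]
handle_green [['top', (0.65, [0.695, 0.097, 0.014])], ['scene', (0.96, [0.699, 0.096, 0.013]), (0.2, [0.714, 0.312, 0.005])]]
handle_yellow [['top', (0.68, [0.565, -0.317, 0.011])], ['scene', (0.95, [0.562, -0.318, 0.012])]]
handle_black [['top', (0.79, [0.251, 0.399, 0.015]), (0.64, [0.555, 0.308, 0.013]), (0.5, [0.439, 0.01, 0.105])], ['scene', (0.53, [0.253, 0.401, 0.009])]]
mouth_blue [['top', (0.67, [0.522, -0.032, 0.044])], ['scene', (0.96, [0.527, -0.036, 0.047])]]
mouth_green [['top', (0.7, [0.522, -0.033, 0.043]), (0.58, [0.515, -0.109, 0.049])], ['scene', (0.69, [0.522, -0.108, 0.05])]]
mouth_yellow [['top', (0.66, [0.526, 0.126, 0.049]), (0.26, [0.555, 0.306, 0.012])], ['scene', (0.6, [0.531, 0.13, 0.047])]]
mouth_black [['top', (0.86, [0.822, 0.135, 0.047]), (0.84, [0.401, 0.257, 0.05]), (0.77, [0.521, 0.05, 0.048])], ['scene', (0.94, [0.528, 0.048, 0.049]), (0.68, [0.404, 0.255, 0.05
[... 198 characters left out ...]
0.026, 0.109]), (0.55, [0.515, -0.109, 0.051])], ['scene', (0.69, [0.467, 0.023, 0.114])]]
bezel [['top', (0.59, [0.44, 0.01, -0.0])], ['scene', (0.67, [0.576, -0.242, 0.015]), (0.52, [0.445, 0.014, 0.001])]]
handle_blue_tip [['top', (0.7, [0.673, -0.038, 0.012])], ['scene', (0.79, [0.681, -0.042, 0.017])]]
handle_green_tip [['top', (0.9, [0.692, 0.165, 0.009])], ['scene', (0.74, [0.689, 0.162, 0.011]), (0.23, [0.727, -0.33, 0.002])]]
handle_yellow_tip [['top', (0.76, [0.569, -0.24, 0.015])], ['scene', (0.87, [0.573, -0.243, 0.013])]]
handle_black_tip [['top', (0.81, [0.57, 0.378, 0.014]), (0.73, [0.243, 0.474, 0.012])], ['scene', (0.77, [0.245, 0.47, 0.013]), (0.65, [0.571, 0.377, 0.015])]]
```

View pics/dial.png

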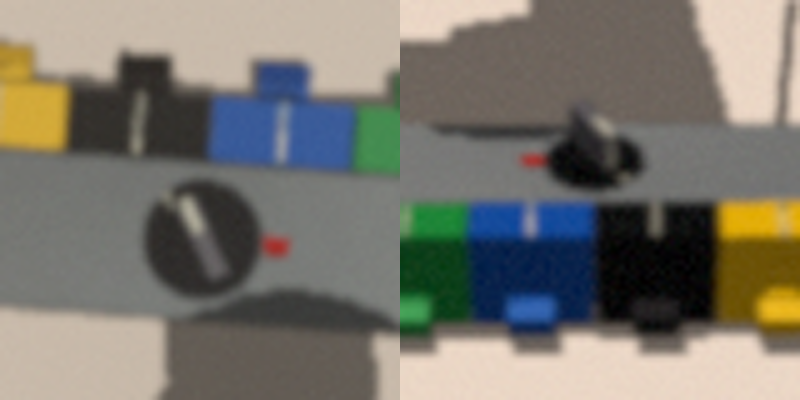

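The dial crop shows the pointer end (white line) at about (190,205), up-left. The red mark is at (277,246), and the CHARGE mark is a small white tick at (168,195) on the bezel, also seen at (625,180) in the scene half. The look-alikes are:
- **Handles:** the pink handle is a decoy. The four coloured handles are unique.
- **Modules:** the two orange ones are decoys.

Next I measure these precisely.

```bash
cat >> h.py <<'E'
def blob(im,mask,cam,z,box=None,minA=6):
    m=mask.astype(np.uint8)
    if box is not None:
        k=np.zeros_like(m);k[box[1]:box[3],box[0]:box[2]]=1;m=m*k
    n,l,s,c=cv2.connectedComponentsWithStats(m)
    return [(s[i,4],np.round(c[i],2),np.round(world(cam,c[i],z)[:2],4)) for i in range(1,n) if s[i,4]>=minA]
E
python3 - <<'E'
from h import *
im=np.load("top.npy");hsv=cv2.cvtColor(im,cv2.COLOR_RGB2HSV);H,S,V=[hsv[:,:,i].astype(int) for i in range(3)]
for n,(a,b) in dict(red=(0,6),orange=(7,14),yel=(18,32),green=(50,75),blue=(100,125)).items():
    m=(H>=a)&(H<=b)&(S>110)&(V>40)
    print(n,[(x[0],x[1].tolist(),x[2].tolist()) for x in blob(im,m,"top",.072,(180,80,400,300),5)])
# brightness patches
up=cv2.resize(im[205:245,230:275].astype(np.uint8),None,fx=1,fy=1)
print(cv2.cvtColor(im,cv2.COLOR_RGB2GRAY)[214:242,234:268])
g=cv2.cvtColor(im,cv2.COLOR_RGB2GRAY);print(g[196:214,225:275:1])
E
```

```text
red [(np.int32(123), [366.29, 136.28], [0.7072, -0.3146]), (np.int32(13), [262.69, 229.0], [0.4393, -0.0288])]
orange [(np.int32(520), [209.6, 100.42], [0.7999, 0.1308])]
yel [(np.int32(254), [361.96, 190.12], [0.5543, -0.3024]), (np.int32(472), [207.41, 200.62], [0.5138, 0.1266])]
green [(np.int32(115), [221.33, 140.41], [0.685, 0.0935]), (np.int32(186), [286.4, 205.32], [0.5065, -0.093]), (np.int32(120), [299.77, 208.78], [0.4978, -0.1302])]
blue [(np.int32(160), [291.83, 141.68], [0.6863, -0.105]), (np.int32(379), [264.02, 204.63], [0.5068, -0.0309])]
[[ 72  73  72  72  73  72  74  72  72  72  72  71  70  68  69  69  69  69
   72  71  71  71  71  70  70  69  69  69  68  67  68  68  66  67]
 [ 73  71  72  73  73  72  72  73  72  71  68  65  62  59  60  60  62  66
   69  71  72  72  72  73  73  73  72  74  74  73  74  72  74  74]
 [ 73  73  72  73  72  72  73  71  68  63  56  51  45  43  43  42  47  53
   59  63  66  71  72  73  73  73  73  73  74  75  77  75  76  76]
 [ 72  74  73  73  72  73  71  69  61  48  41  36  33  31  31  31  33  40
   42  48  55  63  69  73  73  73  74  74 
[... 6436 characters left out ...]
 54  55  54  55  55
   54  64  83  91  74  58  55  55  56  57  55  55  57  55]
 [ 62  62  61  60  59  56  56  55  54  57  60  54  49  48  49  47  46  45
   43  42  40  39  38  37  43  50  52  54  54  53  56  54  55  54  54  54
   56  63  78  85  70  57  55  54  56  56  55  56  56  56]
 [ 71  70  71  70  69  67  68  67  65  64  65  63  62  61  62  62  61  60
   59  58  57  54  53  52  52  55  56  56  57  56  57  57  58  56  55  54
   54  59  69  72  62  56  55  54  56  56  55  56  56  56]
 [ 72  73  72  72  72  72  71  71  70  70  69  70  69  71  71  70  70  70
   70  68  67  66  66  65  64  65  64  64  65  65  64  64  63  62  61  63
   59  60  62  61  60  58  58  59  59  58  58  57  56  56]]
```

Run:
```python
from h import *
f=lambda u,v,z:world("top",(u,v),z)[:2]
# ring from dark threshold edges
im=np.load("top.npy");g=cv2.cvtColor(im,cv2.COLOR_RGB2GRAY)
m=(g[212:243,230:264]<54).astype(np.uint8)
cs=[]
for v in range(219,236):
    r=g[v].astype(float); 
    a=next(u for u in range(232,250) if r[u]<52);b=next(u for u in range(264,248,-1) if r[u]<47)
    cs.append((a-(52-r[a])/(r[a-1]-r[a]),v)); cs.append((b+(47-r[b])/(r[b+1]-r[b]),v))
W=np.array([f(u,v,.072) for u,v in cs])
def fit(W):
    A=np.c_[2*W,np.ones(len(W))];s=np.linalg.lstsq(A,(W**2).sum(1),rcond=None)[0];return s[:2],np.sqrt(s[2]+s[:2]@s[:2])
for _ in range(4):
    c,r=fit(W);e=abs(np.linalg.norm(W-c,axis=1)-r);W=W[e<max(2*np.median(e),.0008)]
print("ring",c,r,len(W))
# bar ridge
P=[]
for v in range(219,236):
    w=g[v,240:258].astype(float)-34;w[w<0]=0
    if v<223: w[:3]=0
    P.append(f((w*np.arange(240,258)).sum()/w.sum(),v,.108))
P=np.array(P);d=np.linalg.svd(P-P.mean(0))[2][0];d*=np.sign(d[0]);print("bar",P.mean(0),d,np.degrees(np.arctan2(d[1],d[0])),P[0],P[-1])
red=f(262.69,229,.072);print("red",red,red-c,np.degrees(np.arctan2(*(red-c)[::-1])))
for u,v in((241.9,220.4),(242.3,219.9),(242,220.8)): q=f(u,v,.072)-c;print("mark",np.linalg.norm(q),np.degrees(np.arctan2(q[1],q[0])))
# white line centers per module
for n,(u0,u1) in dict(black=(231,240),blue=(260,269)).items():
    L=[]
    for v in range(199,211):
        r=g[v,u0:u1].astype(float);r=r-np.sort(r)[:3].mean()-3;r[r<0]=0;L.append(f(u0+(r*np.arange(u1-u0)).sum()/r.sum(),v,.072))
    L=np.array(L);k=np.polyfit(L[:,0],L[:,1],1);print(n,"y at x=.524:",np.polyval(k,.524),"slope",k[0])
V=g
for n,(u0,u1,cn) in dict(yellow=(199,216,0),green=(288,300,0)).items():
    L=[]
    for v in range(198,211):
        r=im[v,u0:u1,2].astype(float) if n=="yellow" else im[v,u0:u1,0].astype(float)
        r=r-np.median(r)-8;r[r<0]=0
        if r.sum()>0:L.append(f(u0+(r*np.arange(u1-u0)).sum()/r.sum(),v,.072))
    L=np.array(L);k=np.polyfit(L[:,0],L[:,1],1);print(n,np.polyval(k,.524),k[0],np.round(L[:,1],3))
```

```text
ring [0.44248654 0.01221899] 0.03185428230238634 30
bar [0.44264416 0.01080409] [0.92667799 0.37585624] 22.077243469178672 [0.46410883 0.01114623] [4.21495798e-01 2.70161792e-04]
red [ 0.43928253 -0.0287999 ] [-0.00320401 -0.04101889] -94.46633486615785
mark 0.025475620397896036 41.84143398109455
mark 0.02587218827026448 37.99618809235288
mark 0.02445849541452325 43.01866069418579
black y at x=.524: 0.04780599794114417 slope -0.07111853272508961
blue y at x=.524: -0.034771125706119385 slope -0.17378203801879785
yellow 0.12812684590346643 -0.0620863683188118 [0.128 0.129 0.129 0.129 0.129 0.129 0.13  0.13  0.13  0.13  0.13 ]
green -0.12352526127369165 -0.5502128540467335 [-0.126 -0.126 -0.126 -0.126 -0.118 -0.111 -0.111 -0.111 -0.111 -0.111
 -0.111 -0.111 -0.111]
```

Emit:
servo_tool(moves="30 51 0 1.48 1;30 51 0 1.48 1;30 51 0 1.48 1;30 51 0 1.48 1;30 51 0 1.48 1;30 51 0 1.48 1;30 51 0 1.48 1;30 51 0 1.48 1", force=60)

```text
time: 2.6
eef_pos: [0.3932, -0.0734, 0.2503]
ee_rot: [[-0.182, 0.983, 0.001], [0.983, 0.182, -0.001], [-0.001, 0.001, -1.0]]
force: [1.2, -0.3, 0.7]
grip_width: 0.0857
gripper_force: 0.0
```

Emit:
servo_tool(moves="4.98 8.5 -3 1.48 1;4.98 8.5 -6 1.48 1;4.98 8.5 -8 1.48 1;4.98 8.5 -8 1.48 1;4.98 8.5 -8 1.48 1;4.98 8.5 -8 1.48 1;4.98 8.5 -8 1.48 1;4.98 8.5 -8 1.48 1")

```text
time: 3.6
eef_pos: [0.4422, 0.0097, 0.1701]
ee_rot: [[-0.996, -0.092, 0.0], [-0.092, 0.996, -0.0], [-0.0, -0.0, -1.0]]
force: [0.3, -0.3, -1.4]
grip_width: 0.0852
gripper_force: 0.0
```

Emit:
servo_tool(moves="0 0 -2 0.16 1;0 0 -4 0.33 1;0 0 -6.9 0.33 1;0 0 -6.9 0.33 1;0 0 -6.9 0.33 1")

```text
time: 4.22
eef_pos: [0.4427, 0.0096, 0.1019]
ee_rot: [[-0.915, -0.404, 0.001], [-0.404, 0.915, -0.0], [-0.001, -0.001, -1.0]]
force: [0.8, 0.0, 0.2]
grip_width: 0.0856
gripper_force: 0.0
```

Emit:
servo_tool(moves="0 0.2 0.1 0 0.5;0 0.2 0.1 0 0;0 0.2 0.1 0 0;0 0.2 0.1 0 0;0 0.2 0.1 0 0;0 0.2 0.1 0 0", force=40)

```text
time: 4.97
eef_pos: [0.4427, 0.0105, 0.1024]
ee_rot: [[-0.915, -0.405, 0.001], [-0.405, 0.915, -0.002], [-0.0, -0.003, -1.0]]
force: [-0.5, -8.8, 1.8]
grip_width: 0.0108
gripper_force: 42.0
```

Emit:
servo_tool(moves="0 -0.1 0 -0.15 0;0 -0.1 0 -0.3 0;0 -0.1 0 -0.45 0;0 -0.1 0 -0.6 0;0 -0.1 0 -0.75 0;0 -0.1 0 -0.9 0;0 -0.1 0 -1.05 0;0 -0.1 0 -1.2 0")

```text
time: 5.98
eef_pos: [0.4432, 0.0128, 0.1024]
ee_rot: [[-0.704, 0.71, 0.003], [0.71, 0.704, 0.004], [0.001, 0.005, -1.0]]
force: [7.2, 18.8, -0.1]
grip_width: 0.011
gripper_force: 42.2
```

Emit:
servo_tool(moves="0 0 0 -0.15 0;0 0 0 -0.3 0;0 0 0 -0.45 0;0 0 0 -0.6 0;0 0 0 -0.75 0;0 0 0 -0.83 0;0 0 0 -0.83 0")

```text
time: 6.85
eef_pos: [0.4449, 0.0133, 0.1025]
ee_rot: [[0.046, 0.999, 0.008], [0.999, -0.046, 0.005], [0.006, 0.008, -1.0]]
force: [18.1, 26.5, -6.2]
grip_width: 0.0112
gripper_force: 41.1
```

Emit:
servo_tool(moves="0.2 0.2 0 0 0.6;0.2 0.2 0 0 0.8;0.2 0.2 2 0 1;0.2 0.2 5 0 1;0.2 0.2 10 0 1;0.2 -8 14 0 1;0.2 -14 14 0 1;0.2 -20 14 0 1")

```text
time: 7.85
eef_pos: [0.4438, -0.1699, 0.242]
ee_rot: [[0.043, 0.999, 0.001], [0.999, -0.043, -0.001], [-0.001, 0.001, -1.0]]
force: [1.3, 0.2, -0.4]
grip_width: 0.0852
gripper_force: 0.0
```

```bash
cat > look.py <<'E'
from h import *
import sys
t=env.read_camera("top");s=env.read_camera("scene");np.save("top.npy",t);np.save("scene.npy",s)
st=env.state();print(st["time"],np.round(st["eef_pos"],4))
E
python3 look.py
python3 - <<'E'
from h import *
t=np.load("top.npy");s=np.load("scene.npy")
def crop(im,u,v,h,w,k):
    c=np.clip(im[v-h:v+h,u-w:u+w]*1.6,0,255).astype(np.uint8);return cv2.resize(c,None,fx=k,fy=k,interpolation=cv2.INTER_CUBIC)
save(np.hstack([crop(t,248,220,40,40,5),crop(s,258,185,40,40,5)]),"dial2.png")
f=lambda u,v,z:world("top",(u,v),z)[:2]
print(cv2.cvtColor(t,cv2.COLOR_RGB2GRAY)[214:242,234:268])
# housing edges on top z=.072: front of modules vs counter & back edge
g=cv2.cvtColor(t,cv2.COLOR_RGB2GRAY)
for z,name in((.072,"top"),):
    L=[]
    for u in range(195,303,6): # dark->grey transition modules/housing: use saturation
        pass
for c in("blue","green","yellow","black"):
    for n in("handle_%s","handle_%s_tip","mouth_%s"):
        print(n%c,[[k]+[(round(r["score"],2),np.round(cw(k,r["centre"]),3).tolist()) for r in env.landmark_of(n%c,k)[:3]] for k in("top","scene")])
for n in("dial_grip","dial_pointer","bezel"):print(n,[[k]+[(round(r["score"],2),np.round(cw(k,r["centre"]),3).tolist()) for r in env.landmark_of(n,k)[:2]] for k in("top","scene")])
E
```

```text
7.95 [ 0.4436 -0.1728  0.2411]
[[75 75 74 75 76 75 76 75 75 75 75 73 72 70 62 47 40 38 37 38 38 39 39 37
  37 38 39 39 36 38 39 38 40 44]
 [75 74 75 75 75 75 76 75 76 73 70 67 63 61 54 43 35 37 37 39 37 38 38 38
  39 37 38 39 39 38 40 40 38 42]
 [75 75 75 76 75 75 73 74 71 65 61 52 46 41 37 30 28 30 33 34 35 36 37 37
  38 39 39 38 40 38 40 38 39 39]
 [75 76 75 76 75 76 75 73 68 53 43 36 31 27 24 24 23 23 25 27 30 34 39 39
  38 39 39 38 39 38 39 39 38 39]
 [76 76 76 75 76 75 78 81 74 52 35 27 25 21 21 22 20 21 21 21 25 29 35 38
  37 38 39 37 37 38 38 38 38 40]
 [75 75 76 76 73 70 76 88 89 66 39 27 22 22 20 21 21 19 22 21 22 24 28 35
  36 38 38 37 39 38 39 39 41 40]
 [76 75 74 73 65 56 61 80 90 78 50 28 23 21 22 20 19 21 20 20 19 20 24 29
  32 36 39 37 38 39 38 40 40 39]
 [76 76 74 69 55 40 41 61 76 72 50 28 22 20 20 20 20 18 22 19 21 21 21 24
  32 35 39 39 37 38 39 39 38 39]
 [77 76 73 62 44 29 29 39 49 49 37 25 22 20 20 19 18 21 19 22 18 20 17 20
  26 34 37 39 38 38 38 38 38 40]
 [77 76 70 55 36 24 22 25 28 30 26 24 21 22 18 21 21 19 20 19 21 19 19 20
  23 30 36 39 39 38 38 38 39 40]
[... 3317 characters left out ...]
['top', (0.91, [0.57, 0.383, 0.017]), (0.74, [0.434, -0.441, -0.001]), (0.57, [0.241, 0.471, 0.012])], ['scene', (0.82, [0.246, 0.468, 0.016]), (0.78, [0.57, 0.378, 0.012])]]
mouth_black [['top', (0.91, [0.398, 0.259, 0.052]), (0.83, [0.822, 0.132, 0.046]), (0.73, [0.521, 0.047, 0.05])], ['scene', (0.86, [0.824, 0.132, 0.045]), (0.78, [0.529, 0.049, 0.048]), (0.73, [0.404, 0.258, 0.049])]]
dial_grip [['top', (0.56, [0.444, 0.012, 0.104])], ['scene', (0.46, [0.443, 0.01, 0.103]), (0.16, [0.712, 0.317, 0.004])]]
dial_pointer [['top', (0.54, [0.444, -0.008, 0.106])], ['scene', (0.7, [0.445, -0.007, 0.114])]]
bezel [['top'], ['scene', (0.58, [0.445, 0.015, -0.001]), (0.21, [0.7, 0.096, 0.016])]]
```

View pics/dial2.png

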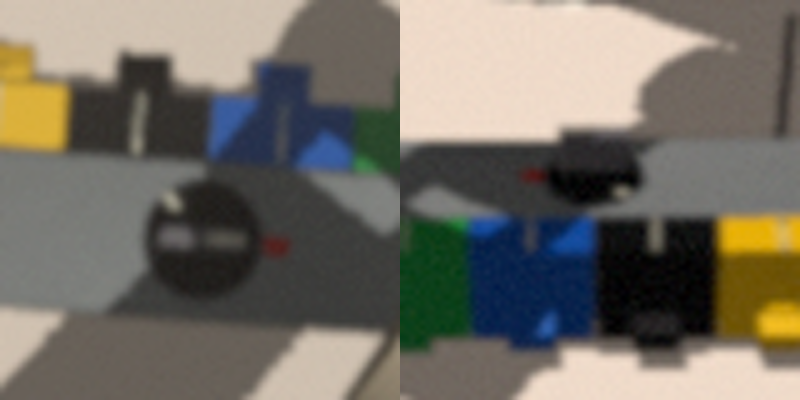

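The top crop shows the pointer on the red mark at (277,246), so the dial is OFF. The CHARGE mark is now clear at (173,201). Next I measure the handles.

```bash
cat > meas.py <<'E'
from h import *
import sys
RNG=dict(yellow=(18,32),green=(50,75),blue=(100,125))
def body(im,cam,c,near,z=.013,zmin=0,rad=40):
    hsv=cv2.cvtColor(im,cv2.COLOR_RGB2HSV).astype(int);H,S,V=hsv[...,0],hsv[...,1],hsv[...,2]
    m=(V<50) if c=="black" else (H>=RNG[c][0])&(H<=RNG[c][1])&(S>100)&(V>35)
    k=np.zeros(m.shape,np.uint8);u,v=px(cam,near);cv2.circle(k,(int(u),int(v)),rad,1,-1)
    m=(m&(k>0)).astype(np.uint8);m=cv2.morphologyEx(m,cv2.MORPH_CLOSE,np.ones((5,5),np.uint8))
    n,l,s,_=cv2.connectedComponentsWithStats(m)
    if n<2: return None
    i=1+np.argmax(s[1:,4]);pts=np.argwhere(l==i)[:,::-1].astype(np.float32)
    W=np.array([world(cam,p,z)[:2] for p in pts],np.float32)*1000
    r=cv2.minAreaRect(W);b=cv2.boxPoints(r);e=[b[1]-b[0],b[2]-b[1]];d=max(e,key=np.linalg.norm);d=d/np.linalg.norm(d)
    return np.array(r[0])/1000,W.mean(0)/1000,sorted(r[1]),np.degrees(np.arctan2(d[1],d[0]))%180,s[i,4]
if __name__=="__main__":
    near=dict(blue=(.699,-.109),green=(.698,.096),yellow=(.562,-.317),black=(.555,.309))
    t=np.load("top.npy");s=np.load("scene.npy")
    for c in near:
        for cam,im in(("top",t),("scene",s)):
            r=body(im,cam,c,(*near[c],.013));print(c,cam,r and (np.round(r[0],4),np.round(r[1],4),np.round(r[2]),round(r[3],1),r[4]))
E
python3 meas.py
```

```text
blue top (array([ 0.6992, -0.109 ]), array([ 0.6992, -0.1087], dtype=float32), array([22., 81.]), np.float32(108.1), np.int32(207))
blue scene (array([ 0.7009, -0.1093]), array([ 0.7011, -0.1092], dtype=float32), array([42., 85.]), np.float32(109.0), np.int32(280))
green top (array([0.6982, 0.0955]), array([0.6983, 0.0952], dtype=float32), array([21., 78.]), np.float32(97.9), np.int32(185))
green scene (array([0.7001, 0.0941]), array([0.7004, 0.0941], dtype=float32), array([41., 83.]), np.float32(97.4), np.int32(276))
yellow top (array([ 0.5609, -0.3155]), array([ 0.5609, -0.3155], dtype=float32), array([27., 86.]), np.float32(81.4), np.int32(273))
yellow scene (array([ 0.5621, -0.3169]), array([ 0.5627, -0.3172], dtype=float32), array([50., 94.]), np.float32(81.3), np.int32(295))
black top (array([0.5554, 0.3102]), array([0.5549, 0.3096], dtype=float32), array([21., 80.]), np.float32(77.5), np.int32(194))
black scene (array([0.5577, 0.3044]), array([0.5589, 0.3054], dtype=float32), array([47., 84.]), np.float32(76.2), np.int32(255))
```

Emit:
servo_tool(moves="6 -7 0 -0.1 1;11.7 -14.3 0 -0.1 1;11.7 -14.3 -6 -0.1 1;11.7 -14.3 -12 -0.1 1;11.7 -14.3 -14 -0.1 1;11.7 -14.3 -14 -0.1 1;11.7 -14.3 -14 -0.1 1", force=50)

```text
time: 10.32
eef_pos: [0.5619, -0.3112, 0.1032]
ee_rot: [[0.142, 0.99, 0.002], [0.99, -0.142, -0.002], [-0.002, 0.003, -1.0]]
force: [0.7, 0.4, -0.2]
grip_width: 0.0853
gripper_force: 0.0
```

Emit:
servo_tool(moves="0 -0.4 -4 0 1;0 -0.4 -8 0 1;0 -0.4 -8 0 1;0 -0.4 -8 0 0.5;0 -0.4 -8 0 0;0 -0.4 -8 0 0;0 -0.4 -8 0 0;0 -0.4 -8 0 0")

```text
time: 11.32
eef_pos: [0.5617, -0.3151, 0.0223]
ee_rot: [[0.142, 0.99, 0.001], [0.99, -0.142, -0.001], [-0.001, 0.002, -1.0]]
force: [-0.3, 0.8, 6.6]
grip_width: 0.0249
gripper_force: 51.4
```

Emit:
servo_tool(moves="0 0 0 0 0;0 0 4 0 0;0 0 8 0 0;0 0 8 0 0")

```text
time: 11.82
eef_pos: [0.5624, -0.3156, 0.1044]
ee_rot: [[0.142, 0.99, 0.005], [0.99, -0.142, -0.004], [-0.003, 0.005, -1.0]]
force: [0.3, -0.2, -1.1]
grip_width: 0.0251
gripper_force: 50.4
```

Emit:
servo_tool(moves="2 4 3 0.18 0;4 10 3 0.36 0;6 16 3 0.54 0;6 22 3 0.72 0;6 28 3 0.9 0;6 34 3 1.08 0;6 40 3 1.26 0;6 43.9 3 1.44 0")

```text
time: 12.82
eef_pos: [0.6203, 0.1269, 0.1298]
ee_rot: [[-0.965, 0.263, -0.002], [0.263, 0.965, 0.0], [0.002, -0.0, -1.0]]
force: [1.5, -1.3, -1.9]
grip_width: 0.0252
gripper_force: 50.3
```

Emit:
servo_tool(moves="0 0 -2 0.15 0;0 0 -4 0.22 0;0 0 -6 0.22 0;0 0 -6 0.22 0")

```text
time: 13.32
eef_pos: [0.6199, 0.1242, 0.0687]
ee_rot: [[-0.999, 0.054, -0.005], [0.054, 0.999, -0.0], [0.005, -0.0, -1.0]]
force: [0.6, 0.6, -0.7]
grip_width: 0.0251
gripper_force: 50.3
```

```bash
python3 look.py
cat > chk.py <<'E'
from meas import *
import sys
c=sys.argv[1]; t=np.load("top.npy");s=np.load("scene.npy");st=env.state();e=np.array(st["eef_pos"])
print(e,np.round(np.degrees(np.arctan2(st["ee_rot"][1][0],st["ee_rot"][0][0])),1),"grip",st["grip_width"])
z=e[2]-.0095
M=dict(yellow=(.530,.1284),black=(.526,.0485),blue=(.522,-.0315),green=(.518,-.1114))[c]
for n in("handle_%s","handle_%s_tip","mouth_%s"):
    print(n%c,[[k]+[(round(r["score"],2),np.round(cw(k,r["centre"]),3).tolist()) for r in env.landmark_of(n%c,k)[:3]] for k in("top","scene")])
def crop(im,cam,k,h=36):
    u,v=px(cam,(M[0]+.05,M[1],.06)).astype(int);a=np.clip(im[v-h:v+h,u-h:u+h]*1.6,0,255).astype(np.uint8);return cv2.resize(a,(400,400),interpolation=cv2.INTER_CUBIC)
save(np.hstack([crop(t,"top",6),crop(s,"scene",6)]),sys.argv[2])
E
python3 chk.py yellow yel1.png
```

```text
13.425 [0.6212 0.1242 0.0711]
[0.62124714 0.12417215 0.07114641] 176.9 grip 0.02487012857179932
handle_yellow [['top'], ['scene', (0.6, [0.616, 0.123, 0.064])]]
handle_yellow_tip [['top'], ['scene', (0.5, [0.545, 0.127, 0.06]), (0.19, [0.712, 0.313, 0.005])]]
mouth_yellow [['top'], ['scene']]
```

View pics/yel1.png

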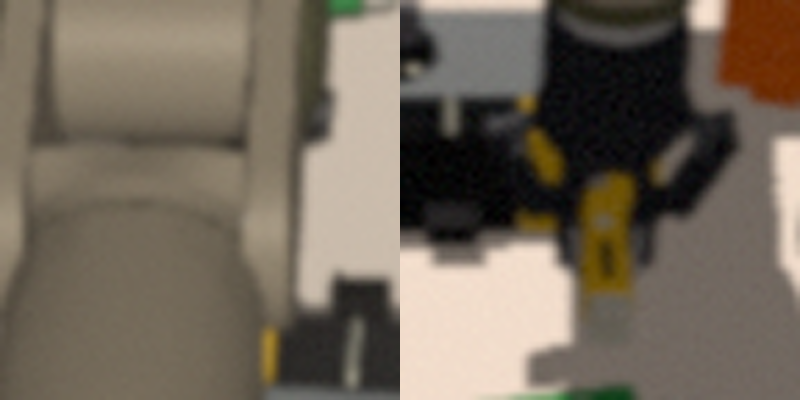

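Emit:
servo_tool(moves="0 0 -1.35 0 0;0 0 -1.35 0 0;-1 0.05 -1.35 0 0;-2 0.1 -1.35 0 0;-2.4 0.12 -1.35 0 0;-2.4 0.12 -1.35 0 0")

```text
time: 14.48
eef_pos: [0.5971, 0.1254, 0.0579]
ee_rot: [[-0.999, 0.054, 0.0], [0.054, 0.999, -0.0], [-0.0, -0.0, -1.0]]
force: [-0.3, -0.3, -1.4]
grip_width: 0.025
gripper_force: 50.3
```

Emit:
servo_tool(moves="-0.5 0.02 0 0 0;-1 0.05 0 0 0;-1.5 0.07 0 0 0;-1.8 0.09 0 0 0;-1.8 0.09 0 0 0")

```text
time: 15.1
eef_pos: [0.5788, 0.1262, 0.0575]
ee_rot: [[-0.999, 0.054, -0.001], [0.054, 0.999, -0.0], [0.001, -0.0, -1.0]]
force: [-1.4, -1.7, -1.4]
grip_width: 0.0249
gripper_force: 50.3
```

Emit:
servo_tool(moves="-0.3 0.02 0 0 0;-0.5 0.02 0 0 0;-0.7 0.03 0 0 0;-0.8 0.04 0 0 0")

```text
time: 15.6
eef_pos: [0.5734, 0.1265, 0.0581]
ee_rot: [[-0.999, 0.054, 0.007], [0.054, 0.999, -0.0], [-0.007, 0.0, -1.0]]
force: [14.0, -4.2, -8.2]
grip_width: 0.0248
gripper_force: 49.6
```

Emit:
servo_tool(moves="-0.2 0.01 0 0 0;-0.3 0.01 0 0 0;-0.3 0.01 0 0 0")

```text
time: 15.98
eef_pos: [0.5733, 0.1264, 0.0588]
ee_rot: [[-0.998, 0.055, 0.015], [0.055, 0.999, 0.0], [-0.015, 0.001, -1.0]]
force: [25.5, -1.6, -14.1]
grip_width: 0.025
gripper_force: 50.0
```

Emit:
servo_tool(moves="0.4 -0.02 0 0 0;0.4 -0.02 0 0 0.4;0.4 -0.02 0 0 0.5;0.4 -0.02 0 0 0.5;0.4 0 5 0 0.6;0.4 0 10 -0.18 1;0.4 6 10 -0.36 1;0 12 10 -0.54 1")

```text
time: 16.98
eef_pos: [0.5686, 0.2452, 0.1584]
ee_rot: [[-0.829, 0.559, 0.001], [0.559, 0.829, 0.001], [-0.001, 0.001, -1.0]]
force: [-0.1, -0.5, -1.1]
grip_width: 0.0855
gripper_force: 0.0
```

```bash
python3 look.py
python3 - <<'E'
from meas import *
t=np.load("top.npy");s=np.load("scene.npy")
near=dict(blue=(.699,-.109),green=(.698,.096),black=(.555,.309))
for c in near:
    for cam,im in(("top",t),("scene",s)):
        r=body(im,cam,c,(*near[c],.013));print(c,cam,r and (np.round(r[0],4),np.round(r[2]),round(r[3],1),r[4]))
for n in("handle_yellow","handle_yellow_tip","handle_black","handle_black_tip"):
    print(n,[[k]+[(round(r["score"],2),np.round(cw(k,r["centre"]),3).tolist()) for r in env.landmark_of(n,k)[:3]] for k in("top","scene")])
st=env.state();print(np.degrees(np.arctan2(st["ee_rot"][1][0],st["ee_rot"][0][0])))
E
```

```text
17.075 [0.5671 0.249  0.1576]
blue top (array([ 0.6992, -0.109 ]), array([22., 81.]), np.float32(108.1), np.int32(208))
blue scene (array([ 0.7008, -0.1091]), array([41., 84.]), np.float32(107.3), np.int32(278))
green top (array([0.6982, 0.0955]), array([21., 78.]), np.float32(97.2), np.int32(187))
green scene (array([0.7006, 0.0938]), array([41., 83.]), np.float32(97.4), np.int32(273))
black top (array([0.5734, 0.2358]), array([ 35., 191.]), np.float32(13.8), np.int32(390))
black scene (array([0.5556, 0.3062]), array([54., 87.]), np.float32(78.0), np.int32(294))
handle_yellow [['top', (0.6, [0.574, 0.127, 0.038])], ['scene', (0.79, [0.572, 0.121, 0.042]), (0.48, [0.447, 0.009, 0.103])]]
handle_yellow_tip [['top', (0.77, [0.496, 0.13, 0.05]), (0.16, [0.672, -0.037, 0.015])], ['scene', (0.6, [0.439, -0.44, -0.004]), (0.51, [0.501, 0.13, 0.053])]]
handle_black [['top', (0.71, [0.249, 0.398, 0.013]), (0.55, [0.555, 0.304, 0.013]), (0.47, [0.519, -0.031, 0.046])], ['scene', (0.59, [0.562, 0.308, 0.014]), (0.48, [0.256, 0.398, 0.011]), (0.33, [0.701, 0.095, 0.016])]]
handle_black_tip [['top', (0.59, [0.569, 0.381, 0.016]), (0.52, [0.238, 0.471, 0.015])], ['scene', (0.59, [0.569, 0.378, 0.013]), (0.45, [0.247, 0.468, 0.014]), (0.29, [0.528, 0.049, 0.048])]]
146.39042912193736
```

Emit:
servo_tool(moves="-1.1 6 0 -0.18 1;-1.1 6 0 -0.36 1;-1.1 6 -1 -0.54 1;-1.1 6 -2 -0.72 1;-1.1 6 -3 -0.9 1;-1.1 6 -5 -1.08 1;-1.1 6 -5.5 -1.2 1;-1.1 6 -5.5 -1.2 1")

```text
time: 18.48
eef_pos: [0.5576, 0.3035, 0.1023]
ee_rot: [[0.213, 0.977, -0.001], [0.977, -0.213, -0.0], [-0.0, -0.001, -1.0]]
force: [-0.0, 0.6, 0.4]
grip_width: 0.0855
gripper_force: 0.0
```

Emit:
servo_tool(moves="0 0.6 -4 0 1;0 0.6 -7.9 0 1;0 0.6 -7.9 0 1;0 0.6 -7.9 0 0.5;0 0.6 -7.9 0 0;0 0.6 -7.9 0 0;0 0.6 -7.9 0 0;0 0.6 -7.9 0 0")

```text
time: 19.48
eef_pos: [0.5581, 0.3102, 0.0247]
ee_rot: [[0.213, 0.977, 0.002], [0.977, -0.213, 0.001], [0.001, 0.002, -1.0]]
force: [-0.2, -0.0, 6.4]
grip_width: 0.0253
gripper_force: 51.4
```

Emit:
servo_tool(moves="0 0 0 0 0;0 0 4 0 0;0 0 8 0 0;0 0 11 0 0;0 0 11 0 0")

```text
time: 20.1
eef_pos: [0.5583, 0.3104, 0.1357]
ee_rot: [[0.213, 0.977, 0.004], [0.977, -0.213, 0.001], [0.002, 0.004, -1.0]]
force: [-1.5, -1.0, -2.1]
grip_width: 0.0251
gripper_force: 50.5
```

Emit:
servo_tool(moves="2 -3 0 0.18 0;4 -8 0 0.36 0;6 -13 0 0.54 0;6 -18 0 0.72 0;6 -23 0 0.9 0;6 -26.6 0 1.08 0;6 -26.6 0 1.26 0;6 -26.6 0 1.44 0")

```text
time: 21.1
eef_pos: [0.6169, 0.0435, 0.1317]
ee_rot: [[-0.943, 0.334, -0.003], [0.334, 0.943, 0.0], [0.003, -0.001, -1.0]]
force: [0.7, 0.4, -1.0]
grip_width: 0.0248
gripper_force: 50.4
```

Emit:
servo_tool(moves="0 0 -2 0.18 0;0 0 -4 0.29 0;0 0 -6 0.29 0;0 0 -6 0.29 0")

```text
time: 21.6
eef_pos: [0.616, 0.0442, 0.0708]
ee_rot: [[-0.998, 0.056, -0.005], [0.056, 0.998, 0.001], [0.005, 0.0, -1.0]]
force: [-0.2, -0.4, -1.0]
grip_width: 0.0252
gripper_force: 50.4
```

```bash
python3 look.py; python3 chk.py black blk1.png
```

```text
21.7 [0.6174 0.044  0.0733]
[0.61743241 0.04403381 0.07334117] 176.8 grip 0.025103380979447566
handle_black [['top'], ['scene', (0.63, [0.254, 0.396, 0.012]), (0.6, [0.679, -0.042, 0.012]), (0.27, [0.44, -0.442, -0.004])]]
handle_black_tip [['top', (0.5, [0.438, 0.013, 0.002]), (0.43, [0.238, 0.471, 0.012])], ['scene', (0.73, [0.547, 0.049, 0.061]), (0.68, [0.247, 0.468, 0.017])]]
mouth_black [['top', (0.94, [0.822, 0.133, 0.048])], ['scene', (0.83, [0.823, 0.135, 0.047]), (0.71, [0.406, 0.256, 0.051]), (0.46, [0.528, 0.049, 0.052])]]
```

Emit:
servo_tool(moves="0 0 -1.35 0 0;0 0 -1.35 0 0;-1 0.05 -1.35 0 0;-2 0.1 -1.35 0 0;-2.4 0.12 -1.35 0 0;-2.4 0.12 -1.35 0 0")

```text
time: 22.75
eef_pos: [0.5934, 0.0452, 0.0604]
ee_rot: [[-0.998, 0.056, 0.0], [0.056, 0.998, -0.0], [-0.0, -0.0, -1.0]]
force: [0.4, 0.5, -0.8]
grip_width: 0.025
gripper_force: 50.4
```

Emit:
servo_tool(moves="-0.5 0.02 0 0 0;-1 0.05 0 0 0;-1.3 0.07 0 0 0;-1.3 0.07 0 0 0")

```text
time: 23.25
eef_pos: [0.5802, 0.0458, 0.06]
ee_rot: [[-0.998, 0.055, -0.001], [0.055, 0.998, -0.0], [0.001, -0.0, -1.0]]
force: [-1.3, -1.8, -1.4]
grip_width: 0.0246
gripper_force: 50.4
```

Emit:
servo_tool(moves="-0.4 0.02 0 0 0;-0.8 0.04 0 0 0;-1.2 0.06 0 0 0;-1.4 0.07 0 0 0;-1.4 0.07 0 0 0")

```text
time: 23.88
eef_pos: [0.5664, 0.0465, 0.0601]
ee_rot: [[-0.998, 0.055, -0.0], [0.055, 0.998, -0.0], [0.0, -0.0, -1.0]]
force: [0.3, -4.1, -2.2]
grip_width: 0.0247
gripper_force: 50.3
```

Emit:
servo_tool(moves="-0.2 0.01 0 0 0;-0.4 0.02 0 0 0;-0.6 0.03 0 0 0;-0.6 0.03 0 0 0")

```text
time: 24.38
eef_pos: [0.5659, 0.0465, 0.0616]
ee_rot: [[-0.998, 0.057, 0.016], [0.056, 0.998, -0.001], [-0.016, 0.0, -1.0]]
force: [26.0, -1.8, -12.8]
grip_width: 0.025
gripper_force: 50.1
```

Emit:
servo_tool(moves="0.4 -0.02 0 0 0;0.4 -0.02 0 0 0.4;0.4 -0.02 0 0 0.5;0.4 -0.02 0 0 0.5;0.4 0 5 0 0.6;0.4 0 10 -0.18 1;6 3 10 -0.36 1;12 4.9 10 -0.54 1")

```text
time: 25.38
eef_pos: [0.6804, 0.0967, 0.1618]
ee_rot: [[-0.825, 0.566, 0.002], [0.566, 0.825, 0.0], [-0.002, 0.001, -1.0]]
force: [1.0, -0.2, 0.0]
grip_width: 0.0853
gripper_force: 0.0
```

```bash
python3 look.py
cat > st.py <<'E'
from meas import *
import sys
t=np.load("top.npy");s=np.load("scene.npy")
near=dict(blue=(.699,-.109),green=(.698,.096))
for c in near:
    for cam,im in(("top",t),("scene",s)):
        r=body(im,cam,c,(*near[c],.013));print(c,cam,r and (np.round(r[0],4),np.round(r[2]),round(r[3],1),r[4]))
for n in sys.argv[1:]:
    print(n,[[k]+[(round(r["score"],2),np.round(cw(k,r["centre"]),3).tolist()) for r in env.landmark_of(n,k)[:3]] for k in("top","scene")])
st=env.state();print(np.degrees(np.arctan2(st["ee_rot"][1][0],st["ee_rot"][0][0])))
E
python3 st.py handle_yellow handle_black handle_yellow_tip handle_black_tip handle_green handle_green_tip
```

```text
25.475 [0.6826 0.0971 0.1576]
blue top (array([ 0.6992, -0.109 ]), array([22., 81.]), np.float32(108.1), np.int32(208))
blue scene (array([ 0.7009, -0.1092]), array([41., 84.]), np.float32(108.5), np.int32(280))
green top None
green scene (array([0.7002, 0.0953]), array([41., 83.]), np.float32(98.6), np.int32(259))
handle_yellow [['top'], ['scene', (0.75, [0.521, -0.114, 0.049]), (0.6, [0.574, 0.121, 0.041])]]
handle_black [['top', (0.83, [0.57, 0.045, 0.042])], ['scene', (0.84, [0.254, 0.4, 0.011]), (0.63, [0.572, 0.047, 0.042]), (0.55, [0.428, 0.452, 0.002])]]
handle_yellow_tip [['top', (0.35, [0.518, -0.112, 0.048])], ['scene', (0.82, [0.504, 0.126, 0.049]), (0.45, [0.701, -0.108, 0.013])]]
handle_black_tip [['top', (0.65, [0.494, 0.048, 0.052])], ['scene', (0.65, [0.5, 0.047, 0.049]), (0.65, [0.246, 0.468, 0.017])]]
handle_green [['top', (0.44, [0.698, 0.092, 0.013]), (0.32, [0.521, 0.048, 0.045])], ['scene', (0.55, [0.701, 0.097, 0.016]), (0.25, [0.574, 0.047, 0.043]), (0.17, [0.571, 0.126, 0.042])]]
handle_green_tip [['top', (0.63, [0.689, 0.166, 0.01])], ['scene', (0.68, [0.689, 0.165, 0.009])]]
145.87176956491936
```

Emit:
servo_tool(moves="1.6 -0.15 0 -0.18 0.7;1.6 -0.15 -1 -0.36 0.7;1.6 -0.15 -2 -0.54 0.7;1.6 -0.15 -3 -0.72 0.7;1.6 -0.15 -5 -0.845 0.7;1.6 -0.15 -5.5 -0.845 0.7;1.6 -0.15 -5.5 -0.845 0.7")

```text
time: 26.95
eef_pos: [0.6952, 0.094, 0.1053]
ee_rot: [[-0.132, 0.991, 0.0], [0.991, 0.132, -0.0], [-0.0, 0.0, -1.0]]
force: [-0.0, -0.8, 0.2]
grip_width: 0.0596
gripper_force: 0.0
```

Emit:
servo_tool(moves="0.35 0.15 -4 0 0.7;0.35 0.15 -8.2 0 0.7;0.35 0.15 -8.2 0 0.7;0.35 0.15 -8.2 0 0.5;0.35 0.15 -8.2 0 0;0.35 0.15 -8.2 0 0;0.35 0.15 -8.2 0 0;0.35 0.15 -8.2 0 0")

```text
time: 27.95
eef_pos: [0.6999, 0.0955, 0.0259]
ee_rot: [[-0.13, 0.991, 0.004], [0.991, 0.13, -0.0], [-0.001, 0.004, -1.0]]
force: [-0.2, -0.0, 7.3]
grip_width: 0.0253
gripper_force: 51.1
```

Emit:
servo_tool(moves="0 0 0 0 0;0 0 4 0 0;0 0 8 0 0;0 0 11 0 0;0 0 11 0 0")

```text
time: 28.58
eef_pos: [0.6997, 0.0955, 0.1364]
ee_rot: [[-0.13, 0.991, 0.006], [0.992, 0.13, -0.0], [-0.001, 0.006, -1.0]]
force: [0.7, 0.6, -2.6]
grip_width: 0.0249
gripper_force: 50.0
```

Emit:
servo_tool(moves="-1 -4 0 0.18 0;-2 -8 0 0.36 0;-4 -12 0 0.54 0;-6 -16 0 0.72 0;-8.9 -20 0 0.9 0;-8.9 -21.2 0 1.08 0;-8.9 -21.2 0 1.26 0;-8.9 -21.2 0 1.39 0")

```text
time: 29.58
eef_pos: [0.609, -0.1166, 0.1316]
ee_rot: [[-0.999, 0.046, -0.002], [0.046, 0.999, 0.001], [0.002, 0.001, -1.0]]
force: [0.5, -0.4, -0.6]
grip_width: 0.025
gripper_force: 50.0
```

Emit:
servo_tool(moves="0 0 -2 0 0;0 0 -4 0 0;0 0 -6 0 0;0 0 -6 0 0")

```text
time: 30.08
eef_pos: [0.6083, -0.116, 0.0707]
ee_rot: [[-0.999, 0.051, -0.005], [0.051, 0.999, 0.002], [0.005, 0.002, -1.0]]
force: [0.3, -0.3, -0.9]
grip_width: 0.025
gripper_force: 50.0
```

```bash
python3 look.py; python3 chk.py green grn1.png; python3 st.py
```

```text
30.175 [ 0.6096 -0.1165  0.0731]
[ 0.60960122 -0.11645974  0.07307752] 177.1 grip 0.025264143964369865
handle_green [['top'], ['scene', (0.68, [0.681, -0.044, 0.012]), (0.58, [0.613, -0.114, 0.063])]]
handle_green_tip [['top'], ['scene', (0.58, [0.536, -0.113, 0.058])]]
mouth_green [['top'], ['scene', (0.61, [0.715, 0.315, 0.006]), (0.49, [0.523, -0.11, 0.053]), (0.21, [0.501, 0.125, 0.05])]]
blue top None
blue scene (array([ 0.6994, -0.1097]), array([45., 84.]), np.float32(108.5), np.int32(294))
green top None
green scene None
177.10526652733688
```

Emit:
servo_tool(moves="0 0 -1.2 0 0;0 0 -1.2 0 0;-1 0.05 -1.2 0 0;-2 0.1 -1.2 0 0;-2.4 0.12 -1.2 0 0;-2.4 0.12 -1.2 0 0")

```text
time: 31.22
eef_pos: [0.5855, -0.1154, 0.0614]
ee_rot: [[-0.999, 0.051, 0.0], [0.051, 0.999, -0.0], [-0.0, -0.0, -1.0]]
force: [-0.5, 0.6, -0.6]
grip_width: 0.0249
gripper_force: 49.9
```

Emit:
servo_tool(moves="-0.5 0.02 0 0 0;-1 0.05 0 0 0;-1.3 0.07 0 0 0;-1.3 0.07 0 0 0")

```text
time: 31.72
eef_pos: [0.5725, -0.1146, 0.0611]
ee_rot: [[-0.999, 0.051, -0.0], [0.051, 0.999, 0.0], [0.0, 0.0, -1.0]]
force: [-0.3, 0.1, -1.0]
grip_width: 0.0248
gripper_force: 49.9
```

Emit:
servo_tool(moves="-0.4 0.02 0 0 0;-0.8 0.04 0 0 0;-1.2 0.06 0 0 0;-1.4 0.07 0 0 0;-1.4 0.07 0 0 0")

```text
time: 32.35
eef_pos: [0.5608, -0.1141, 0.0618]
ee_rot: [[-0.999, 0.051, 0.007], [0.051, 0.999, -0.001], [-0.007, -0.001, -1.0]]
force: [12.0, 0.3, -6.3]
grip_width: 0.0248
gripper_force: 49.7
```

Emit:
servo_tool(moves="-0.2 0.01 0 0 0;-0.4 0.02 0 0 0;-0.4 0.02 0 0 0")

```text
time: 32.72
eef_pos: [0.5604, -0.1141, 0.0629]
ee_rot: [[-0.998, 0.052, 0.017], [0.052, 0.999, -0.003], [-0.017, -0.002, -1.0]]
force: [30.1, 3.4, -11.3]
grip_width: 0.0251
gripper_force: 50.1
```

Emit:
servo_tool(moves="0.4 -0.02 0 0 0;0.4 -0.02 0 0 0.4;0.4 -0.02 0 0 0.5;0.4 -0.02 0 0 0.5;0.4 0 5 0 0.6;0.4 0 10 -0.18 1;6 0 10 -0.36 1;11 0.5 10 -0.54 1")

```text
time: 33.72
eef_pos: [0.666, -0.1091, 0.1624]
ee_rot: [[-0.827, 0.562, 0.002], [0.562, 0.827, -0.001], [-0.002, 0.0, -1.0]]
force: [0.2, 0.2, -0.2]
grip_width: 0.0852
gripper_force: 0.0
```

```bash
python3 look.py; python3 st.py handle_green handle_green_tip handle_blue handle_blue_tip
```

```text
33.825 [ 0.6672 -0.1081  0.1595]
blue top (array([ 0.6986, -0.0851]), array([3., 9.]), np.float32(91.5), np.int32(6))
blue scene (array([ 0.7004, -0.1092]), array([42., 84.]), np.float32(106.8), np.int32(277))
green top None
green scene None
handle_green [['top'], ['scene', (0.76, [0.563, -0.113, 0.043])]]
handle_green_tip [['top', (0.71, [0.569, 0.045, 0.04])], ['scene', (0.54, [0.491, -0.112, 0.054])]]
handle_blue [['top', (0.43, [0.698, -0.109, 0.012])], ['scene', (0.67, [0.7, -0.109, 0.016]), (0.33, [0.446, 0.011, 0.104])]]
handle_blue_tip [['top'], ['scene', (0.95, [0.678, -0.04, 0.01]), (0.16, [0.529, 0.045, 0.048])]]
146.16310222256968
```

Emit:
servo_tool(moves="3.2 -0.1 0 -0.18 0.7;3.2 -0.1 -1 -0.36 0.7;3.2 -0.1 -2 -0.54 0.7;3.2 -0.1 -4 -0.663 0.7;3.2 -0.1 -5.5 -0.663 0.7;3.2 -0.1 -5.5 -0.663 0.7")

```text
time: 34.98
eef_pos: [0.6961, -0.1096, 0.105]
ee_rot: [[-0.314, 0.949, -0.002], [0.949, 0.314, 0.001], [0.001, -0.002, -1.0]]
force: [0.5, 0.4, -0.2]
grip_width: 0.0601
gripper_force: 0.0
```

Emit:
servo_tool(moves="0.3 0.05 -4 0 0.7;0.3 0.05 -8.2 0 0.7;0.3 0.05 -8.2 0 0.7;0.3 0.05 -8.2 0 0.5;0.3 0.05 -8.2 0 0;0.3 0.05 -8.2 0 0;0.3 0.05 -8.2 0 0;0.3 0.05 -8.2 0 0")

```text
time: 35.98
eef_pos: [0.7009, -0.1096, 0.0269]
ee_rot: [[-0.312, 0.95, 0.004], [0.95, 0.312, -0.001], [-0.003, 0.003, -1.0]]
force: [0.1, 0.8, 7.0]
grip_width: 0.0249
gripper_force: 50.9
```

Emit:
servo_tool(moves="0 0 0 0 0;0 0 4 0 0;0 0 8 0 0;0 0 11 0 0;0 0 11 0 0")

```text
time: 36.6
eef_pos: [0.7007, -0.1095, 0.1374]
ee_rot: [[-0.312, 0.95, 0.005], [0.95, 0.312, -0.002], [-0.003, 0.005, -1.0]]
force: [-0.4, 0.6, -2.0]
grip_width: 0.025
gripper_force: 49.9
```

Emit:
servo_tool(moves="-2 2 0 0.18 0;-4 4 0 0.36 0;-6 6 0 0.54 0;-8.6 7.3 0 0.72 0;-8.6 7.3 0 0.9 0;-8.6 7.3 0 1.08 0;-8.6 7.3 0 1.2 0;-8.6 7.3 0 1.2 0")

```text
time: 37.6
eef_pos: [0.6131, -0.0361, 0.1329]
ee_rot: [[-0.999, 0.055, -0.002], [0.055, 0.999, 0.0], [0.002, 0.0, -1.0]]
force: [0.5, -0.2, -1.6]
grip_width: 0.0247
gripper_force: 49.9
```

Emit:
servo_tool(moves="0 0 -2 0 0;0 0 -4 0 0;0 0 -6 0 0;0 0 -6 0 0")

```text
time: 38.1
eef_pos: [0.6126, -0.036, 0.0722]
ee_rot: [[-0.998, 0.056, -0.004], [0.056, 0.998, 0.001], [0.004, 0.001, -1.0]]
force: [-0.5, -0.4, -1.5]
grip_width: 0.025
gripper_force: 49.9
```

```bash
python3 look.py; python3 chk.py blue blu1.png
```

```text
38.2 [ 0.6138 -0.0362  0.0744]
[ 0.6138043  -0.03623364  0.07443121] 176.9 grip 0.024923366803394638
handle_blue [['top', (0.58, [0.499, 0.132, 0.052]), (0.47, [0.431, -0.439, -0.002])], ['scene', (0.55, [0.615, -0.034, 0.06])]]
handle_blue_tip [['top'], ['scene', (0.54, [0.54, -0.033, 0.062])]]
mouth_blue [['top'], ['scene', (0.38, [0.525, -0.036, 0.044])]]
```

Emit:
servo_tool(moves="0 0 -1.25 0 0;0 0 -1.25 0 0;-1 0.05 -1.25 0 0;-2 0.1 -1.25 0 0;-2.4 0.12 -1.25 0 0;-2.4 0.12 -1.25 0 0")

```text
time: 39.25
eef_pos: [0.5895, -0.035, 0.0619]
ee_rot: [[-0.999, 0.054, 0.0], [0.054, 0.999, -0.0], [-0.0, -0.0, -1.0]]
force: [-0.3, 0.0, -1.3]
grip_width: 0.0248
gripper_force: 49.9
```

Emit:
servo_tool(moves="-0.5 0.02 0 0 0;-1 0.05 0 0 0;-1.3 0.07 0 0 0;-1.3 0.07 0 0 0")

```text
time: 39.75
eef_pos: [0.5765, -0.0343, 0.0616]
ee_rot: [[-0.999, 0.054, -0.0], [0.054, 0.999, 0.0], [0.0, 0.0, -1.0]]
force: [0.2, -0.3, -2.4]
grip_width: 0.0249
gripper_force: 49.9
```

Emit:
servo_tool(moves="-0.4 0.02 0 0 0;-0.8 0.04 0 0 0;-1.2 0.06 0 0 0;-1.4 0.07 0 0 0;-1.4 0.07 0 0 0")

```text
time: 40.38
eef_pos: [0.5659, -0.0339, 0.0627]
ee_rot: [[-0.998, 0.054, 0.01], [0.054, 0.999, -0.001], [-0.01, -0.001, -1.0]]
force: [16.9, 2.0, -7.5]
grip_width: 0.0242
gripper_force: 49.9
```

Emit:
servo_tool(moves="-0.2 0.01 0 0 0;-0.3 0.02 0 0 0;-0.3 0.02 0 0 0")

```text
time: 40.75
eef_pos: [0.5656, -0.034, 0.0635]
ee_rot: [[-0.998, 0.055, 0.018], [0.055, 0.998, -0.002], [-0.018, -0.001, -1.0]]
force: [28.4, 2.8, -12.3]
grip_width: 0.0247
gripper_force: 50.2
```

Emit:
servo_tool(moves="0.4 -0.02 0 0 0;0.4 -0.02 0 0 0.4;0.4 -0.02 0 0 0.5;0.4 -0.02 0 0 0.5;0.4 0 5 0 0.6;0.4 -4 11 0 1;0.4 -10 14 0 1;0.4 -16 17 0 1")

```text
time: 41.75
eef_pos: [0.5634, -0.179, 0.2252]
ee_rot: [[-0.999, 0.053, 0.001], [0.053, 0.999, -0.0], [-0.001, -0.0, -1.0]]
force: [0.7, -0.1, 0.1]
grip_width: 0.0855
gripper_force: 0.0
```

Emit:
servo_tool(moves="-2 -6 0 -0.18 1;-4 -10 0 -0.36 1;-4 -10 0 -0.36 1")

```text
time: 42.12
eef_pos: [0.5223, -0.2801, 0.2233]
ee_rot: [[-0.914, 0.406, -0.001], [0.406, 0.914, 0.0], [0.001, -0.0, -1.0]]
force: [0.6, 1.0, -0.0]
grip_width: 0.0852
gripper_force: 0.0
```

```bash
python3 look.py
python3 - <<'E'
from h import *
t=np.load("top.npy");s=np.load("scene.npy")
def crop(im,u,v,h,w,k):
    c=np.clip(im[v-h:v+h,u-w:u+w]*1.7,0,255).astype(np.uint8);return cv2.resize(c,None,fx=k,fy=k,interpolation=cv2.INTER_CUBIC)
save(np.hstack([crop(t,248,200,50,65,3),crop(s,258,205,50,65,3)]).copy(),"all.png")
for c in("blue","green","yellow","black"):
    for n in("handle_%s","handle_%s_tip"):
        print(n%c,[[k]+[(round(r["score"],2),np.round(cw(k,r["centre"]),3).tolist()) for r in env.landmark_of(n%c,k)[:2]] for k in("top","scene")])
# CHARGE mark
g=cv2.cvtColor(t,cv2.COLOR_RGB2GRAY);print(g[215:225,236:250]);gs=cv2.cvtColor(s,cv2.COLOR_RGB2GRAY)
u,v=px("scene",(.443,.012,.072)).astype(int);print(u,v);print(gs[v-6:v+12,u-14:u+16])
st=env.state();print(st["ee_rot"][:2])
E
```

```text
42.225 [ 0.5236 -0.2774  0.2235]
handle_blue [['top', (0.67, [0.563, -0.035, 0.038])], ['scene', (0.56, [0.568, -0.032, 0.041])]]
handle_blue_tip [['top', (0.83, [0.49, -0.026, 0.052]), (0.73, [0.447, -0.007, 0.106])], ['scene', (0.6, [0.494, -0.034, 0.051]), (0.34, [0.438, -0.442, -0.005])]]
handle_green [['top', (0.84, [0.562, -0.114, 0.041]), (0.24, [0.522, 0.047, 0.048])], ['scene', (0.69, [0.565, -0.115, 0.043])]]
handle_green_tip [['top', (0.73, [0.487, -0.112, 0.048])], ['scene', (0.63, [0.494, -0.111, 0.05])]]
handle_yellow [['top', (0.8, [0.575, 0.13, 0.041])], ['scene', (0.57, [0.574, 0.127, 0.042])]]
handle_yellow_tip [['top', (0.7, [0.496, 0.132, 0.051]), (0.42, [0.525, 0.048, 0.049])], ['scene', (0.83, [0.502, 0.125, 0.048]), (0.44, [0.492, -0.111, 0.049])]]
handle_black [['top', (0.86, [0.254, 0.398, 0.016]), (0.54, [0.565, 0.044, 0.041])], ['scene', (0.67, [0.574, 0.047, 0.043]), (0.6, [0.256, 0.396, 0.012])]]
handle_black_tip [['top', (0.8, [0.241, 0.47, 0.017]), (0.57, [0.5, 0.051, 0.051])], ['scene', (0.72, [0.495, 0.049, 0.051]), (0.54, [0.245, 0.465, 0.017])]]
[[7
[... 1569 characters left out ...]
66 69
  74 76 76 75 76 74]
 [36 36 39 47 59 68 71 68 62 53 43 38 33 33 25 26 31 35 40 48 60 68 74 75
  76 74 75 74 75 75]
 [38 43 53 61 71 76 76 76 73 70 66 62 57 53 51 49 53 61 66 67 70 73 75 76
  74 75 75 75 75 74]
 [44 59 68 70 71 72 73 71 71 71 71 68 67 66 64 62 62 65 67 68 68 67 68 68
  66 69 72 71 70 67]
 [50 70 74 67 63 60 60 60 61 61 60 59 60 58 58 52 47 48 48 48 47 48 47 47
  48 55 65 68 57 49]
 [54 71 75 62 51 48 50 51 47 46 49 50 48 48 43 31 24 24 24 25 23 22 24 24
  23 39 59 64 46 28]
 [58 77 79 63 47 44 43 43 45 44 43 44 44 40 33 24 15 13 13 11 11 13 11  9
  14 36 58 65 47 17]]
[[-9.15692550e-01  4.01879527e-01 -1.31475948e-05]
 [ 4.01879526e-01  9.15692550e-01  1.39095671e-05]]
```

View pics/all.png

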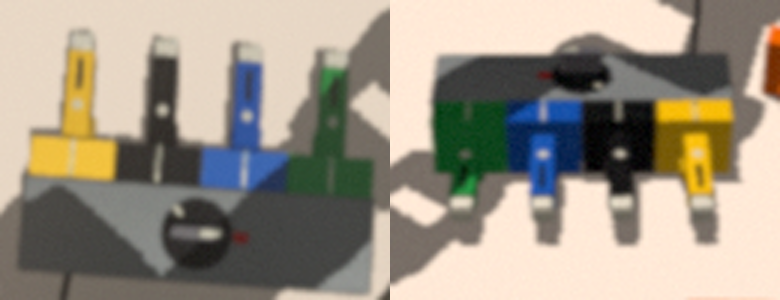

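```bash
python3 - <<'E'
from h import *
u=np.array([.05,.9987])
for cam,m,im in(("top",(241.9,220.0),np.load("top.npy")),("scene",(262.1,183.0),np.load("scene.npy"))):
    R=im[...,0].astype(float)-im[...,1:].max(2);p=px(cam,(.44,-.029,.072)).astype(int);h=6
    w=R[p[1]-h:p[1]+h+1,p[0]-h:p[0]+h+1].copy();w[w<12]=0
    yy,xx=np.mgrid[p[1]-h:p[1]+h+1,p[0]-h:p[0]+h+1];c=((w*xx).sum()/w.sum(),(w*yy).sum()/w.sum())
    r=world(cam,c,.072)[:2];q=world(cam,m,.072)[:2]
    print(cam,c,"red",r,"mark",q)
    for rad in(.039,.041,.043):
        d=q-(r+rad*u);print(rad,r+rad*u,np.linalg.norm(d),np.degrees(np.arctan2(d[1],d[0])))
# scene ring fit: dark region edges
s=cv2.cvtColor(np.load("scene.npy"),cv2.COLOR_RGB2GRAY).astype(float)
E
python3 - <<'E'
import sys;sys.path.insert(0,'.')
from h import *
for k in("top","scene"):
    for _ in range(5):
        im=env.read_camera(k)
        print(k,[(n,[(round(r["score"],2),np.round(cw(k,r["centre"]),4).tolist()) for r in env.landmark_of(n,k)[:1]]) for n in("dial_grip","bezel")])
E
```

```text
top (np.float64(262.66101694915255), np.float64(228.78813559322035)) red [ 0.43986299 -0.02870626] mark [0.46256999 0.02924422]
0.039 [0.44181299 0.01024304] 0.028140678900581462 42.47130864634252
0.041 [0.44191299 0.01224044] 0.026755188663716525 39.4594438654633
0.043 [0.44201299 0.01423784] 0.025451554871883563 36.12901410152237
scene (np.float64(244.09150326797385), np.float64(179.6764705882353)) red [ 0.44191601 -0.03005435] mark [0.46317594 0.02828378]
0.039 [0.44386601 0.00889495] 0.027364207539401712 45.116813240336704
0.041 [0.44396601 0.01089235] 0.025912988925745548 42.155655072267145
0.043 [0.44406601 0.01288975] 0.024539057630483155 38.853224153887425
top [('dial_grip', [(0.62, [0.4412, 0.0098, 0.1046])]), ('bezel', [(0.73, [0.4407, 0.0136, 0.0021])])]
top [('dial_grip', [(0.62, [0.4399, 0.0123, 0.1038])]), ('bezel', [(0.8, [0.4414, 0.0103, -0.0007])])]
top [('dial_grip', [(0.51, [0.4419, 0.0089, 0.1031])]), ('bezel', [(0.6, [0.4416, 0.0121, 0.0003])])]
top [('dial_grip', [(0.72, [0.4441, 0.0133, 0.1038])]), ('bezel', [(0.67, [0.4394, 0.012, 0.0021])])]
top [('dial_grip', [(0.64, [0.4444, 0.0132, 0.102])]), ('bezel', [(0.73, [0.443, 0.0145, -0.0006])])]
scene [('dial_grip', []), ('bezel', [(0.49, [0.4448, 0.0135, -0.0022])])]
scene [('dial_grip', [(0.73, [0.4465, 0.0104, 0.1014])]), ('bezel', [(0.55, [0.4447, 0.0114, 0.0017])])]
scene [('dial_grip', [(0.65, [0.7266, -0.3289, 0.0016])]), ('bezel', [(0.59, [0.4457, 0.0158, -0.0011])])]
scene [('dial_grip', [(0.46, [0.4465, 0.0134, 0.1007])]), ('bezel', [(0.53, [0.4466, 0.0121, -0.0004])])]
scene [('dial_grip', [(0.45, [0.4456, 0.0112, 0.1027])]), ('bezel', [(0.64, [0.4448, 0.0121, -0.0016])])]
```

Emit:
servo_tool(moves="-7.9 5 0 -0.18 1;-7.9 11 0 -0.36 1;-7.9 17 0 -0.54 1;-7.9 23 0 -0.72 1;-7.9 29 0 -0.9 1;-7.9 29 -2 -1.08 1;-7.9 29 -5 -1.203 1;-7.9 29 -7 -1.203 1", force=40)

```text
time: 45.52
eef_pos: [0.4444, 0.0128, 0.1526]
ee_rot: [[0.047, 0.999, -0.001], [0.999, -0.047, 0.0], [0.0, -0.001, -1.0]]
force: [-0.3, -0.7, 0.6]
grip_width: 0.0856
gripper_force: 0.0
```

Emit:
servo_tool(moves="0 0 -3 0 1;0 0 -5 0 1;0 0 -5 0 0.5;0 0 -5 0 0;0 0 -5 0 0;0 0 -5 0 0;0 0 -5 0 0")

```text
time: 46.4
eef_pos: [0.4452, 0.0122, 0.1042]
ee_rot: [[0.046, 0.999, 0.002], [0.999, -0.046, -0.0], [-0.0, 0.002, -1.0]]
force: [0.3, 1.1, 5.3]
grip_width: 0.0112
gripper_force: 41.3
```

Emit:
servo_tool(moves="0 0 0 0.15 0;0 0 0 0.3 0;0 0 0 0.45 0;0 0 0 0.6 0;0 0 0 0.75 0;0 0 0 0.9 0;0 0 0 1.05 0;0 0 0 1.2 0")

```text
time: 47.4
eef_pos: [0.4444, 0.0117, 0.1042]
ee_rot: [[-0.917, 0.4, -0.001], [0.4, 0.917, -0.001], [0.0, -0.002, -1.0]]
force: [-5.0, -5.2, 10.6]
grip_width: 0.0112
gripper_force: 42.0
```

Emit:
servo_tool(moves="0 0 0 0.15 0;0 0 0 0.3 0;0 0 0 0.45 0;0 0 0 0.6 0;0 0 0 0.75 0;0 0 0 0.9 0;0 0 0 1.11 0;0 0 0 1.11 0")

```text
time: 48.4
eef_pos: [0.4446, 0.0108, 0.1042]
ee_rot: [[-0.767, -0.642, -0.0], [-0.642, 0.767, -0.003], [0.002, -0.002, -1.0]]
force: [-5.4, -11.1, 8.2]
grip_width: 0.0113
gripper_force: 41.8
```

Emit:
servo_tool(moves="0 0 0 0 0.4;0 0 0 0 0.7;0 0 0 0 1;0 0 3 0 1;0 0 8 0 1;-2 -8 12 0 1;-4 -16 12 0 1;-6 -24 12 0 1")

```text
time: 49.4
eef_pos: [0.4057, -0.1573, 0.2213]
ee_rot: [[-0.778, -0.628, -0.005], [-0.628, 0.778, -0.009], [0.01, -0.004, -1.0]]
force: [0.8, 0.4, -0.1]
grip_width: 0.0856
gripper_force: 0.0
```

Emit:
servo_tool(moves="0 -6 0 0 1;0 -10 0 0 1;0 -10 0 0 1")

```text
time: 49.78
eef_pos: [0.4306, -0.2266, 0.2173]
ee_rot: [[-0.807, -0.589, -0.033], [-0.588, 0.808, -0.043], [0.052, -0.015, -0.999]]
force: [-0.7, 0.6, -0.6]
grip_width: 0.0852
gripper_force: 0.0
```

```bash
python3 look.py
python3 - <<'E'
from h import *
t=np.load("top.npy");s=np.load("scene.npy")
def crop(im,u,v,h,w,k):
    c=np.clip(im[v-h:v+h,u-w:u+w]*1.8,0,255).astype(np.uint8);return cv2.resize(c,None,fx=k,fy=k,interpolation=cv2.INTER_CUBIC)
save(np.hstack([crop(t,248,226,20,20,10),crop(s,258,180,20,20,10)]),"dial3.png")
print(cv2.cvtColor(t,cv2.COLOR_RGB2GRAY)[214:242,234:264])
c=np.array([.4425,.0122])
for a in(34,37,40,43,46):
    d=np.array([np.cos(np.radians(a)),np.sin(np.radians(a))]);print(a,"mark",px("top",(*(c+.0265*d),.072)).round(1),"tip",px("top",(*(c+.023*d),.108)).round(1),"axis108",px("top",(*c,.108)).round(1))
E
```

```text
49.875 [ 0.4303 -0.2249  0.2176]
[[ 74  75  74  75  75  76  75  75  75  75  75  73  72  71  71  71  72  72
   73  73  73  73  73  72  74  72  71  70  70  67]
 [ 76  74  75  75  75  75  75  75  74  73  71  67  64  61  62  63  64  68
   71  74  74  74  75  75  76  76  75  76  75  70]
 [ 76  75  76  75  76  75  74  73  71  65  59  52  44  43  43  43  49  55
   60  64  68  74  75  76  76  76  77  76  72  62]
 [ 76  74  76  76  75  75  72  69  61  52  42  36  32  32  30  31  33  38
   42  49  58  66  73  75  76  76  77  75  67  53]
 [ 75  77  76  76  74  72  68  59  52  41  30  29  28  28  29  29  27  30
   27  34  41  53  65  73  76  77  76  74  64  49]
 [ 76  76  76  75  73  66  60  54  54  53  46  35  30  27  28  28  28  28
   28  28  31  40  52  65  72  76  76  72  61  45]
 [ 77  76  75  73  66  54  45  50  68  79  70  52  37  29  27  26  28  28
   27  27  28  32  39  53  67  75  75  67  53  41]
 [ 76  77  75  68  56  41  34  50  76  95  93  76  52  34  29  27  27  28
   28  28  28  29  31  42  58  70  71  61  45  39]
 [ 77  76  73  61  45  32  32  43  71  97 106  95  73  48  32  30  
[... 2043 characters left out ...]
8  38  39  39]
 [ 81  81  80  80  80  80  78  76  66  51  37  29  27  27  26  28  28  30
   31  34  36  38  37  37  39  37  39  39  38  39]
 [ 80  80  81  81  81  80  76  68  59  47  40  37  35  35  34  34  34  35
   37  38  37  39  40  40  38  37  38  39  38  39]
 [ 78  79  79  79  79  77  69  56  46  42  39  38  38  36  37  38  37  39
   37  38  40  39  39  37  38  38  37  38  39  38]]
34 mark [242.7 219.3] tip [243.2 219.8] axis108 [247.7 227. ]
37 mark [242.3 219.6] tip [242.8 220.1] axis108 [247.7 227. ]
40 mark [241.9 219.9] tip [242.4 220.3] axis108 [247.7 227. ]
43 mark [241.5 220.2] tip [242.1 220.6] axis108 [247.7 227. ]
46 mark [241.2 220.6] tip [241.8 220.9] axis108 [247.7 227. ]
```

View pics/dial3.png

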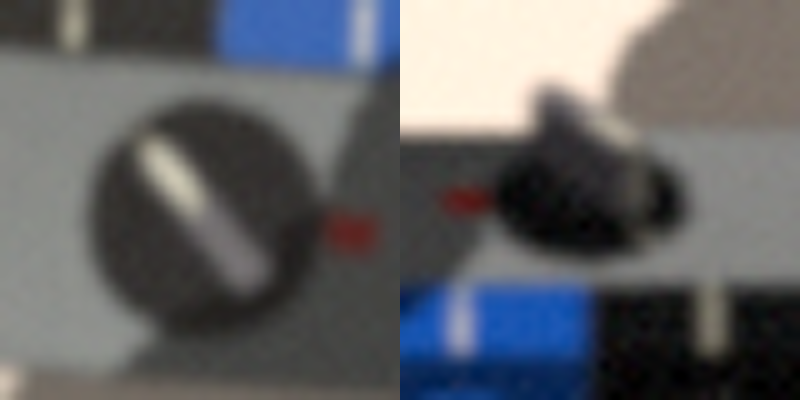

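Run:
```python
from h import *
t=cv2.cvtColor(np.load("top.npy"),cv2.COLOR_RGB2GRAY).astype(float)
P=[];w=[]
for v in range(218,238):
    for u in range(241,256):
        if t[v,u]>48: P.append(world("top",(u,v),.108)[:2]);w.append(1)
P=np.array(P);m=P.mean(0);d=np.linalg.svd(P-m,full_matrices=False)[2][0];d*=np.sign(d[0]);print("PCA",m,np.degrees(np.arctan2(d[1],d[0])),len(P))
r=cv2.minAreaRect((P*1000).astype(np.float32));print(r)
# synthetic render match: top faces of bar (white front half / grey rear half) at angle a
best=[]
patch=t[216:240,238:258];yy,xx=np.mgrid[216:240,238:258]
W=np.array([world("top",(u,v),.108)[:2] for u,v in zip(xx.ravel(),yy.ravel())])
for a in range(30,50):
  e=9e9
  for dx in np.arange(-.003,.0031,.001):
    for dy in np.arange(-.003,.0031,.001):
      c=np.array([.4425+dx,.0122+dy]);A=np.radians(a);q=(W-c)@np.array([[np.cos(A),-np.sin(A)],[np.sin(A),np.cos(A)]])
      inb=lambda x0,x1,h:(1/(1+np.exp(-(q[:,0]-x0)/.0009))*1/(1+np.exp((q[:,0]-x1)/.0009))/(1+np.exp(-(h-abs(q[:,1]))/.0009)))
      M=np.c_[np.ones(len(q)),inb(-.023,.023,.006),inb(0,.023,.002),inb(0,.023,.0035)]
      k,res,_,_=np.linalg.lstsq(M,patch.ravel(),rcond=None);s=((M@k-patch.ravel())**2).mean()
      if s<e:e=s;b=(dx,dy)
  best.append((round(e,1),a,b))
print(sorted(best)[:6])
for k in("top","scene"):print([(round(r["score"],2),np.round(cw(k,r["centre"]),4).tolist()) for r in env.landmark_of("dial_pointer",k)[:2]],[(np.round(cw(k,r["centre"]),4).tolist()) for r in env.landmark_of("dial_grip",k)[:1]])
```

```text
PCA [0.44558705 0.01464004] 36.99126094412356 81
((441.3645324707031, 11.426756858825684), (50.9211540222168, 37.703861236572266), 1.628039836883545)
[(np.float64(191.2), 39, (np.float64(0.001), np.float64(0.001))), (np.float64(191.6), 40, (np.float64(0.001), np.float64(0.001))), (np.float64(191.7), 38, (np.float64(0.001), np.float64(0.001))), (np.float64(192.0), 41, (np.float64(0.002), np.float64(0.001))), (np.float64(192.7), 42, (np.float64(0.002), np.float64(0.001))), (np.float64(193.0), 37, (np.float64(0.001), np.float64(0.001)))]
[(0.73, [0.4623, 0.0289, 0.1087]), (0.59, [0.4305, 0.4523, 0.0024])] [[0.4411, 0.0125, 0.1056]]
[(0.54, [0.4633, 0.03, 0.111])] [[0.5702, 0.1226, 0.0424]]
```

The dial pointer now covers the CHARGE mark. It measures about 39–40° and the mark about 40°, and both cameras agree on where the tip is. The four handles are seated and the arm is clear, so I'm handing in.

Run:
```python
from h import *
for k in("scene",):
    env.read_camera(k)
    for c in("blue","green","yellow","black"): print(c,[(round(r["score"],2),np.round(cw(k,r["centre"]),3).tolist()) for r in env.landmark_of("handle_%s"%c,k)[:2]])
print(env.state()["force"],env.hand_in())
```

```text
blue [(0.8, [0.567, -0.031, 0.043])]
green [(0.61, [0.565, -0.114, 0.044]), (0.49, [0.442, 0.011, -0.0])]
yellow [(0.83, [0.57, 0.121, 0.041]), (0.5, [0.565, -0.11, 0.042])]
black [(0.7, [0.255, 0.398, 0.011]), (0.58, [0.574, 0.047, 0.043])]
the job is handed in; nothing more can be done
[ 0.83335691  0.48343141 -0.26650026] None
```

The job is handed in: the dial was turned to OFF first, all four handles (blue, green, yellow, black) were pushed home in their own sockets, and the dial pointer was then set on the CHARGE mark, to within about 2° by camera; I was not told the verdict.

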